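Free the finished pot, nest the round pots, reject the square one

TASK

Push the vise's sliding jaw well open by its black tab, at least 30 mm and with the pot still in it, then lift out the finished round pot and nest it mouth-down over the round pot on the grey disc, and nest the other loose round pot over that. Then slide the square pot, which will not nest, across the bench without lifting it until it stands well inside the red outline. Leave the other things on the bench where they are.

Things in the scene. Friction and masses are not known exactly. Their poses are not given: they have to be found in the camera images.
- jaw (a joint): sliding jaw of the vise: 0 when closed, grows to 0.055 (m) as it opens along the vise's +y; about 3 N of dry friction plus 8 N per m/s, it stays where it is left
- vise_seat (a point): top of the vise base under the vised pot; axes are the vise's, +y is the way the jaw opens. Dark steel base 8 mm thick, 90 mm along x, y -60 to 190 mm. Blue fixed jaw at y -58 to -38 mm, 30 mm above the bench; blue end stop at y 177 to 189 mm, 24 mm above the bench. The closed sliding jaw reaches 33 mm above the bench
- jaw_tab (a point): top centre, 71 mm above the bench, of the black upright tab on the sliding jaw (moves with it): 36 mm along the vise's x, 12 mm along y, 50 mm high above the jaw's flat slide, itself 21 mm above the bench. Jaw closed, it is 92 mm from the seat along +y. On the pot's side of the tab the slide is clear for about 38 mm: room for shut fingers to push
- pot_vise_mid (a point): round blue pot, mouth-down: hollow cone 34 mm high, 72 mm wide at the mouth (bottom), 44 mm at the shoulder, 3 mm walls; above it a solid round foot 36 mm wide, 24 mm high, to grip from above; 58 mm in all, about 70 g. Point on its axis, 29 mm above the mouth; z up. The finished one, in the vise, mouth 8 mm above the bench; the closed jaw leans over its cone
- pot_store_mid (a point): round blue pot, mouth-down: hollow cone 34 mm high, 72 mm wide at the mouth (bottom), 44 mm at the shoulder, 3 mm walls; above it a solid round foot 36 mm wide, 24 mm high, to grip from above; 58 mm in all, about 70 g. Point on its axis, 29 mm above the mouth; z up. On the grey disc; stays there. A like pot nested over it rests 28 mm higher, with 2 to 3 mm side play
- pot_loose_mid (a point): round blue pot, mouth-down: hollow cone 34 mm high, 72 mm wide at the mouth (bottom), 44 mm at the shoulder, 3 mm walls; above it a solid round foot 36 mm wide, 24 mm high, to grip from above; 58 mm in all, about 70 g. Point on its axis, 29 mm above the mouth; z up. This one stands loose on the bench
- pot_square_mid (a point): square blue plastic pot of the same height and colour, about 80 g, standing loose on the bench: square body 34 mm high, 64 x 64 mm at the bottom and 44 x 44 mm at the shoulder, square foot 36 x 36 x 24 mm on top. The point is on its axis, 29 mm above the bench; x and y are square to its sides. It nests with nothing
- disc_top (a point): centre of the top of a fixed grey disc, 100 mm across, 6 mm high
- outline_mid (a point): centre of the flat red square outline on the bench, 160 mm inside; its x and y run along its sides
- oil: bystander, to be left alone: small amber dropper bottle, 32 mm across, 75 mm high; origin at the centre of its underside
- dish: bystander, to be left alone: shallow glass dish, 84 mm across, 16 mm high; origin at the centre of its underside
- eyepiece: bystander, to be left alone: black microscope eyepiece standing up, 34 mm across, 56 mm high; origin at the centre of its underside
- slidebox: bystander, to be left alone: closed wooden slide box, 92 x 172 x 34 mm, long side along its y; origin at the centre of its underside
- beaker: bystander, to be left alone: empty glass beaker, 72 mm across, 95 mm high; origin at the centre of its underside
Mind the look-alikes: they are no part of the job. What is shaped like the part that bears pot_vise_mid but turquoise or yellow is not meant.

How it is judged:
On the way, in this order (a step that is already met when the one before it is completed fails the run):
1. the jaw is open by at least 30 mm with the finished pot still in the vise (value of joint jaw above 0.0295 m and horizontal distance between pot_vise_mid and vise_seat below 0.03 m and height (world z) of pot_vise_mid below 0.045 m), for 0.1 s.
2. the finished pot is nested over the pot on the disc (horizontal distance between pot_vise_mid and pot_store_mid below 0.007 m and z of pot_vise_mid in the frame of pot_store_mid between 0.023 and 0.033 m and angle between pot_vise_mid's own z axis and vertical below 0.12 rad), for 0.2 s.
3. the loose round pot is nested over the finished pot (all of step 2 and horizontal distance between pot_loose_mid and pot_vise_mid below 0.007 m and z of pot_loose_mid in the frame of pot_vise_mid between 0.023 and 0.033 m and angle between pot_loose_mid's own z axis and vertical below 0.12 rad), for 0.2 s.
4. the square pot stands inside the red outline (x of pot_square_mid in the frame of outline_mid between -0.05 and 0.05 m and y of pot_square_mid in the frame of outline_mid between -0.05 and 0.05 m and angle between pot_square_mid's own z axis and vertical below 0.12 rad), for 0.2 s.
At the end, for the whole second after the job is handed in: Jaw over 25 mm open; store pot upright within 40 mm of the disc centre; finished pot nested over it, loose round pot over that (23 to 33 mm steps, axes within 7 mm, upright to 0.12 rad); square pot upright, its axis within 50 mm of the outline centre along both sides; all at rest (all of step 3 and all of step 4 and value of joint jaw above 0.025 m and horizontal distance between pot_store_mid and disc_top below 0.04 m and angle between pot_store_mid's own z axis and vertical below 0.12 rad and height (world z) of pot_store_mid below 0.04 m and linear speed of each of pot_store, pot_vise, pot_loose, pot_square below 0.02 m/s); the robot touches nothing.
It fails at once if the square pot is lifted more than 12 mm off the bench (height (world z) of pot_square_mid above 0.041 m).
It fails at once if the square pot is tipped over (angle between pot_square_mid's own z axis and vertical above 0.6 rad).
It fails at once if the finished pot is lifted while the jaw is not open (height (world z) of pot_vise_mid above 0.055 m and value of joint jaw below 0.025 m).
It fails at once if another thing on the bench is moved more than 30 mm (distance of any of oil, dish, eyepiece, slidebox, beaker from where it was at the start of the episode above 0.03 m).
It also fails if it takes over 72 s, if anything falls off the work surface, if the arm or the gripper's body presses on something with over 40 N, if the wrist force passes 120 N, or if a joint passes its speed limit or range.

ROBOT

A 6-joint arm with a two-finger parallel gripper is mounted at the origin on the work surface. World frame = base frame: x ahead of the robot, y to its left, z up, the work surface at z = 0. Lengths are in m, angles in rad, forces in N, time in s.
With the tool pointing down it reaches from about 0.325 to 0.75 m from the base axis. Payload 7.6 kg.
Tool frame: the origin (TCP) lies midway between the tips of the shut fingers; the grasp point (between the pads) lies 19 mm behind it; z points along the fingers, y is the line along which they close (so a half turn about z gives the same grasp; the last joint's range is limited). The gripper opens to 85 mm and grips with 20 to 120 N. Pads are 22 mm wide; open, the fingers measure 114 mm over their backs; the gripper's body (76 mm by 85 mm) begins 54 mm behind the grasp point. The pads swing forward as they close: fully open they stand 13 mm farther back than shut.
Start: joints at [-1.233, 0.052, 1.401, -0, 1.689, -0.07], TCP at [0.208, -0.482, 0.231] pointing down, gripper open.
Joint ranges: [-2.9, 2.9], [-0.91, 2.17], [0.12, 2.37], [-1.06, 4.2], [0.26, 2.73], [-2.93, 2.93]. Speed limits (rad/s): [2.57, 2.57, 3.01, 3.14, 3.14, 3.14].

INTERFACE

Orientations are given as a unit quaternion [w, x, y, z].
In Python, from rig import arm gives the robot as it stands. The module is installed in compiled form; this text tells all that it offers.
- The arm moves only by the tool arm_command, never from a script. Its argument "moves" is a list of rows, each an object with "dp": the shift along the tool's x, y, z in cm, a list of three; "twist": the turn, a rotation vector about the tool's x, y, z in rad, a list of three; "jaw": the opening, from 0 (shut) to 1 (fully open). In form: [{"dp": [tx, ty, tz], "twist": [wx, wy, wz], "jaw": jaw}, ...]. A call has 1 to 20 rows; each row shifts and turns the commanded pose from where the row before left it, along the tool's axes as they then stand; what a row does not reach is not made up. A row lasts 1/8 s, in which the tool goes at most 62.5 mm and 10.7 degrees, less where a joint would pass 70% of its speed; a pose out of reach is approached as far as the arm can. A call with a gripper value outside its range is refused whole. The fingers move at their own pace and stop on an object; the grip force is fixed at half the most. Time passes only in rows, so rows that do not move let the fingers close. It gives the time, the measured TCP pose, the force, the opening and the grip force at its end, in the units of the state.
- arm.sense(): the state, without advancing time (a new reading comes with each control period).
- arm.read_camera(name): name is "scene" or "top" or "wrist"; returns a dict with "frame" (480x640x3 uint8, red, green, blue), "range_z" (480x640 float32, m along the optical axis (not along the pixel's ray), 0 where there is no reading), "mtx" (3x3 intrinsics, pixels), "position" and "orientation" of the camera in the world. Camera axes: x right, y down, z forward; pixel columns grow to the right and rows downward; lengths in m; the calibration is good to about 2 mm. A picture is of the moment at which its call begins.
- arm.finish_job(): hands the job in; it is judged then, once.
The state is a dict: "time": time; "joint_pos": joint angles; "joint_vel": joint speeds; "joint_efforts": joint torques, N m; "tool_pos": TCP position; "tcp_rot": TCP orientation; "ft_force": force on the tool from outside, world axes, zero at the start; "torque": the same for the moment, N m; "finger_gap": finger opening in m; "finger_force": force on a finger pad.
Only numpy, scipy, OpenCV 4.12 (cv2) and the standard library are available. Lean on these libraries where they do the work, as an engineer would, in place of code of your own. Each camera call takes 0.05 s, during which the arm holds its last target. There are 200 camera calls.

## Working session

There is one attempt and no reset: what is moved stays moved. The work goes in short steps, Python scripts to look and compute and a tool call to move; the robot and the scene stay as the last step left them, time stands still between calls to the robot, and variables do not carry over. Pictures are saved under pics/ and viewed, at most 10 in all, crops included, and the job is handed in when it is done.

Besides the shell and the picture viewer there is one more tool, called after "Emit:" as name(argument=value, ...) on one line, values as JSON. arm_command: Moves the arm, as the interface text tells. Its arguments: {"type":"object","properties":{"moves":{"type":"array"}},"required":["moves"]}

```bash
mkdir -p pics; cat > h.py <<'E'
import numpy as np, cv2
from rig import arm
from scipy.spatial.transform import Rotation as R
def cam(n):
    c=arm.read_camera(n); q=c["orientation"]; c["R"]=R.from_quat([q[1],q[2],q[3],q[0]]).as_matrix(); c["p"]=np.array(c["position"]); c["K"]=np.array(c["mtx"]); return c
def save(c,f): cv2.imwrite("pics/"+f,cv2.cvtColor(c["frame"],cv2.COLOR_RGB2BGR))
def cloud(c):
    v,u=np.mgrid[0:480,0:640]; z=c["range_z"]; K=c["K"]
    P=np.stack([(u-K[0,2])/K[0,0]*z,(v-K[1,2])/K[1,1]*z,z],-1)@c["R"].T+c["p"]
    P[z<=0]=np.nan; return P
def ray(c,u,v,h):
    d=c["R"]@np.array([(u-c["K"][0,2])/c["K"][0,0],(v-c["K"][1,2])/c["K"][1,1],1]); return c["p"]+d*(h-c["p"][2])/d[2]
E
python3 - <<'E'
from h import *
for n in("top","scene"):
    c=cam(n); save(c,n+"1.png"); np.savez(n+"1.npz",**{k:c[k] for k in("frame","range_z","R","p","K")}); print(n,c["p"],c["R"].round(3).tolist(),c["K"].tolist())
print(arm.sense())
E
```

```text
top [ 0.31312881 -0.04892672  1.27164795] [[0.036, -0.979, 0.202], [-0.999, -0.036, 0.003], [0.004, -0.202, -0.979]] [[513.224686486055, 0.0, 315.29598775096485], [0.0, 513.224686486055, 240.88317717364907], [0.0, 0.0, 1.0]]
scene [1.49974089 0.10186434 0.85126346] [[-0.143, 0.645, -0.751], [0.99, 0.08, -0.12], [-0.017, -0.76, -0.649]] [[538.5392755377314, 0.0, 323.3938795838931], [0.0, 538.5392755377314, 232.97840325710015], [0.0, 0.0, 1.0]]
{'time': 0.1, 'joint_pos': array([-1.23331154e+00,  5.27721526e-02,  1.40160766e+00, -1.29634933e-05,
        1.68860918e+00, -7.03250011e-02]), 'joint_vel': array([-6.40712541e-04, -1.32495589e-03, -4.69734379e-04, -9.33184761e-04,
        9.98767277e-06,  1.35522090e-03]), 'joint_efforts': array([ 3.83114912e-04, -3.82584608e+01, -3.60984528e+01, -8.54603650e-05,
        4.80494084e-03,  2.41225003e-06]), 'tool_pos': array([ 0.20813215, -0.48169131,  0.23056534]), 'tcp_rot': array([-6.91093836e-04,  9.79283240e-01,  2.02494069e-01, -9.93644798e-05]), 'ft_force': array([-0.17054405,  0.78054527, -0.16064959]), 'torque': array([-0.03575682, -0.02516412,  0.02282991]), 'finger_force': 0.0, 'finger_gap': 0.08519140878661312}
```

View pics/top1.png

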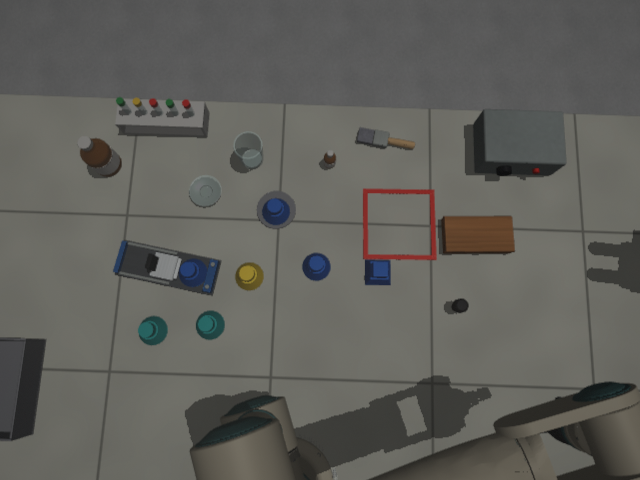

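View pics/scene1.png

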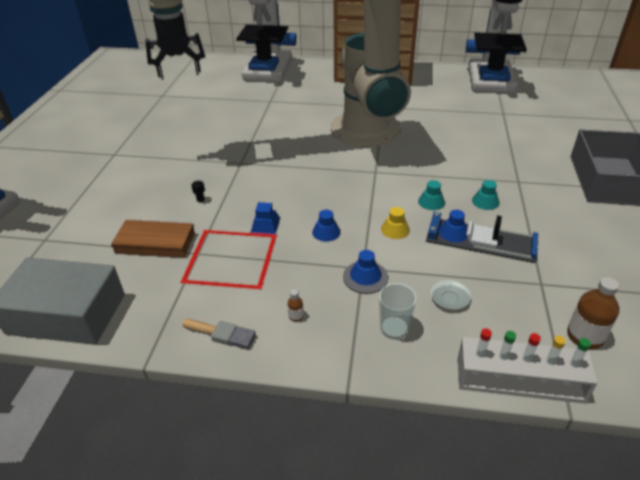

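The top view shows the vised pot at (193,271), store pot (276,209), loose pot (316,266), square pot (378,272), outline around (400,225) and black tab (151,262). The scene view agrees, with the pots at (455,226), (366,266), (326,224) and (264,218).

```bash
python3 - <<'E'
from h import *
T={"vise":((193,271),.066),"store":((276,209),.064),"loose":((316,266),.058),"square":((378,272),.058),"yellow":((249,276),.058)}
seeds={}
for n in("top","scene"):
    c=dict(np.load(n+"1.npz")); P=cloud(c); hsv=cv2.cvtColor(c["frame"],cv2.COLOR_RGB2HSV)
    for k,(px,h) in T.items():
        s=ray(dict(np.load("top1.npz")),*px,h)
        m=(np.abs(P[...,2]-h)<.007)&(np.linalg.norm(P[...,:2]-s[:2],axis=-1)<.035)
        q=P[m]; (cx,cy),r=cv2.minEnclosingCircle(q[:,:2].astype(np.float32)) ; rect=cv2.minAreaRect(q[:,:2].astype(np.float32))
        print(n,k,len(q),"mean",q.mean(0).round(4),"circ",round(cx,4),round(cy,4),round(r,4),"rect",np.round(rect[0],4),np.round(rect[1],3),round(rect[2],1))
        # ray through mask centroid at plane
        col=(hsv[...,1]>90)
        v,u=np.nonzero(m&col)
        print("    ray",ray(c,u.mean(),v.mean(),h).round(4)[:2])
    # outline
    red=((hsv[...,0]<8)|(hsv[...,0]>172))&(hsv[...,1]>150)&(hsv[...,2]>90)
    cs,_=cv2.findContours(red.astype(np.uint8),cv2.RETR_EXTERNAL,cv2.CHAIN_APPROX_NONE); b=max(cs,key=cv2.contourArea)
    W=np.array([ray(c,*p[0],0)[:2] for p in b],np.float32); rr=cv2.minAreaRect(W); print(n,"outline",rr)
    # tab: height 0.071
    s=ray(dict(np.load("top1.npz")),151,258,.071)
    m=(P[...,2]>.06)&(P[...,2]<.08)&(np.linalg.norm(P[...,:2]-s[:2],axis=-1)<.035); q=P[m]
    print(n,"tab",s,len(q), q.mean(0) if len(q) else 0, cv2.minAreaRect(q[:,:2].astype(np.float32)) if len(q)>3 else 0)
    blue=(hsv[...,0]>100)&(hsv[...,0]<125)&(hsv[...,1]>110)
    a=ray(dict(np.load("top1.npz")),217,275,.03);e=ray(dict(np.load("top1.npz")),122,257,.024)
    for nm,s,h in(("fixed",a,.03),("stop",e,.024)):
        m=blue&(np.abs(P[...,2]-h)<.006)&(np.linalg.norm(P[...,:2]-s[:2],axis=-1)<.06); q=P[m]
        if nm=="fixed":
            pass
        print(n,nm,s[:2],len(q),q.mean(0).round(4),cv2.minAreaRect(q[:,:2].astype(np.float32)))
E
```

```text
top vise 186 mean [0.4834 0.2552 0.0663] circ 0.4831 0.2564 0.0187 rect [0.4834 0.2551] [0.035 0.034] 40.3
    ray [0.4834 0.2553]
top store 170 mean [0.6478 0.0581 0.0649] circ 0.6481 0.0583 0.0187 rect [0.6488 0.0587] [0.035 0.034] 28.9
    ray [0.648  0.0582]
top loose 175 mean [ 0.5109 -0.0489  0.0587] circ 0.5113 -0.049 0.018 rect [ 0.5112 -0.0484] [0.035 0.034] 1.6
    ray [ 0.511  -0.0489]
top square 231 mean [ 0.5024 -0.2019  0.0583] circ 0.5027 -0.2022 0.0245 rect [ 0.5024 -0.202 ] [0.037 0.035] 0.6
    ray [ 0.5024 -0.2019]
top yellow 180 mean [0.4805 0.1163 0.0583] circ 0.4808 0.1169 0.0181 rect [0.4801 0.1167] [0.033 0.035] 3.2
    ray [0.4806 0.1164]
top outline ((0.6286153793334961, -0.25560489296913147), (0.18119220435619354, 0.1821567714214325), 1.1621350049972534)
top tab [0.50541708 0.34261811 0.071     ] 96 [0.49955218 0.34650419 0.06984417] ((0.5000030994415283, 0.34724292159080505), (0.012692557647824287, 0.035389795899391174), 81.2652587890625)
top fixed [0.47596716 0.19138372] 300 [0.476  0.215  0.0302] ((0.4767524003982544, 0.22194993495941162), (0.04954370111
[... 854 characters left out ...]
1159] [0.035 0.034] 35.2
    ray [0.4854 0.1165]
scene outline ((0.6270952224731445, -0.2570173442363739), (0.18104760348796844, 0.18161983788013458), 1.2432817220687866)
scene tab [0.50541708 0.34261811 0.071     ] 76 [0.50613397 0.34568596 0.07016952] ((0.5017533302307129, 0.34682998061180115), (0.012039441615343094, 0.036824781447649), 80.42918395996094)
scene fixed [0.47596716 0.19138372] 182 [0.4891 0.2161 0.0306] ((0.48405927419662476, 0.21068623661994934), (0.06481518596410751, 0.05074023827910423), 18.516977310180664)
scene stop [0.51284022 0.42946829] 110 [0.5234 0.4326 0.0244] ((0.5202755331993103, 0.4330678880214691), (0.009988782927393913, 0.07662282884120941), 80.71566772460938)
```

```bash
cat >> h.py <<'E'
def plan(*wps):
    """wps: (x,y,z,heading_deg or None); prints twist (done first), then shift in the new tool axes, cm"""
    s=arm.sense(); p=np.array(s["tool_pos"]); q=s["tcp_rot"]; M=R.from_quat([q[1],q[2],q[3],q[0]]).as_matrix()
    print("t",round(s["time"],2),"p",p.round(4),"head",round(np.degrees(np.arctan2(M[1,0],M[0,0])),1),"zax",M[:,2].round(3),"F",s["ft_force"].round(1),"gap",round(s["finger_gap"],4),"j",s["joint_pos"].round(2))
    for x,y,z,h in wps:
        if h is not None:
            a=np.radians(h); N=np.array([[np.cos(a),np.sin(a),0],[np.sin(a),-np.cos(a),0],[0,0,-1]]).T.T
            N=np.column_stack([[np.cos(a),np.sin(a),0],[np.sin(a),-np.cos(a),0],[0,0,-1]])
            print("  twist",R.from_matrix(M.T@N).as_rotvec().round(3),end=""); M=N
        d=M.T@(np.array([x,y,z])-p)*100; p=np.array([x,y,z]); print("  dp",d.round(2))
E
python3 -c "
from h import *
plan((.42,-.15,.231,80),(.4967,.3224,.231,None),(.4967,.3224,.033,None))"
```

```text
t 0.1 p [ 0.2081 -0.4817  0.2306] head 23.4 zax [-0.     0.001 -1.   ] F [-0.2  0.8 -0.2] gap 0.0852 j [-1.23  0.05  1.4  -0.    1.69 -0.07]
  twist [-0.001 -0.001 -0.988]  dp [36.34 15.11 -0.04]
  dp [47.85 -0.65  0.  ]
  dp [ 0.   0.  19.8]
```

Emit:
arm_command(moves=[{"dp":[0,0,0],"twist":[0,0,-0.165],"jaw":0},{"dp":[0,0,0],"twist":[0,0,-0.165],"jaw":0},{"dp":[0,0,0],"twist":[0,0,-0.165],"jaw":0},{"dp":[0,0,0],"twist":[0,0,-0.165],"jaw":0},{"dp":[0,0,0],"twist":[0,0,-0.165],"jaw":0},{"dp":[0,0,0],"twist":[0,0,-0.163],"jaw":0},{"dp":[5.2,2.15,0],"twist":[0,0,0],"jaw":0},{"dp":[5.2,2.15,0],"twist":[0,0,0],"jaw":0},{"dp":[5.2,2.15,0],"twist":[0,0,0],"jaw":0},{"dp":[5.2,2.15,0],"twist":[0,0,0],"jaw":0},{"dp":[5.2,2.15,0],"twist":[0,0,0],"jaw":0},{"dp":[5.2,2.15,0],"twist":[0,0,0],"jaw":0},{"dp":[5.2,2.15,0],"twist":[0,0,0],"jaw":0},{"dp":[5.5,0,0],"twist":[0,0,0],"jaw":0},{"dp":[5.5,0,0],"twist":[0,0,0],"jaw":0},{"dp":[5.5,0,0],"twist":[0,0,0],"jaw":0},{"dp":[5.5,0,0],"twist":[0,0,0],"jaw":0},{"dp":[5.5,0,0],"twist":[0,0,0],"jaw":0},{"dp":[5.5,0,0],"twist":[0,0,0],"jaw":0},{"dp":[5.5,-0.3,0],"twist":[0,0,0],"jaw":0}])

```text
time: 2.6
tool_pos: [0.4838, 0.2317, 0.2308]
tcp_rot: [0.0, 0.766, 0.643, -0.0]
ft_force: [0.9, -0.1, 0.1]
finger_gap: 0.0003
finger_force: 0.0
```

```bash
python3 -c "
from h import *
plan((.4967,.3224,.11,80),(.4967,.3224,.033,None))"
```

```text
t 2.6 p [0.4838 0.2317 0.2308] head 80.0 zax [-0.001 -0.    -1.   ] F [ 0.9 -0.1  0.1] gap 0.0003 j [ 0.38  0.09  1.37 -0.    1.69  0.55]
  twist [-0.     0.001 -0.   ]  dp [ 9.16 -0.31 12.08]
  dp [0.  0.  7.7]
```

Emit:
arm_command(moves=[{"dp":[4.6,-0.15,4],"twist":[0,0,0],"jaw":0},{"dp":[4.55,-0.15,4],"twist":[0,0,0],"jaw":0},{"dp":[0,0,4],"twist":[0,0,0],"jaw":0},{"dp":[0,0,0],"twist":[0,0,0],"jaw":0}])

```text
time: 3.1
tool_pos: [0.4947, 0.3197, 0.107]
tcp_rot: [-0.001, 0.766, 0.643, -0.004]
ft_force: [-0.2, -0.6, 0.8]
finger_gap: -0.0002
finger_force: 0.0
```

```bash
python3 - <<'E'
from h import *
c=cam("top"); a=cam("wrist"); save(a,"w1.png")
im=cv2.resize(c["frame"][200:330,90:270],None,fx=3,fy=3); b=cv2.resize(a["frame"],(520,390))
cv2.imwrite("pics/w1c.png",cv2.cvtColor(np.vstack([cv2.resize(im,(520,375))[:300],b[:300]]),cv2.COLOR_RGB2BGR))
plan((.4967,.3224,.033,80))
E
```

```text
t 3.2 p [0.4973 0.3204 0.1125] head 80.0 zax [ 0.001  0.    -1.   ] F [1.  0.2 1. ] gap 0.0002 j [ 0.51  0.3   1.36 -0.    1.48  0.69]
  twist [ 0.001 -0.    -0.001]  dp [ 0.18 -0.09  7.95]
```

View pics/w1c.png

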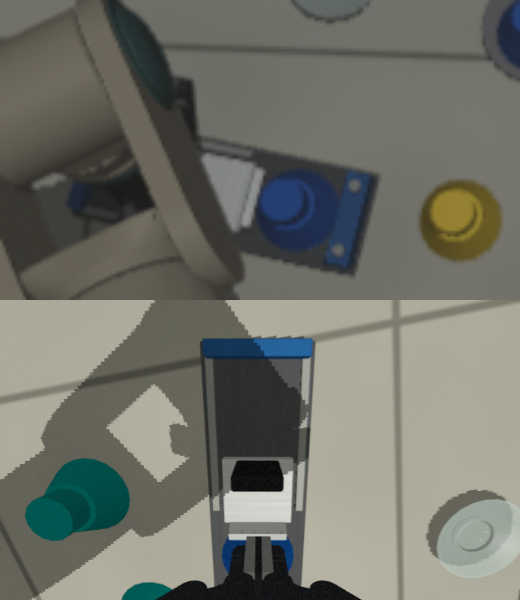

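The wrist view (lower half) shows the shut fingers near (262,560), in line with the black tab at (257,475). The tool is square to the vise, so I'm descending between pot and tab.

Emit:
arm_command(moves=[{"dp":[0.15,0,3],"twist":[0,0,0],"jaw":0},{"dp":[0,0,2.5],"twist":[0,0,0],"jaw":0},{"dp":[0,0,1.5],"twist":[0,0,0],"jaw":0},{"dp":[0,0,0.9],"twist":[0,0,0],"jaw":0},{"dp":[0,0,0],"twist":[0,0,0],"jaw":0}])

```text
time: 3.82
tool_pos: [0.4974, 0.322, 0.0328]
tcp_rot: [0.0, 0.766, 0.643, 0.0]
ft_force: [-0.4, -0.5, 0.0]
finger_gap: -0.0001
finger_force: 0.0
```

Emit:
arm_command(moves=[{"dp":[0.6,0,0],"twist":[0,0,0],"jaw":0},{"dp":[0.6,0,0],"twist":[0,0,0],"jaw":0},{"dp":[0.6,0,0],"twist":[0,0,0],"jaw":0},{"dp":[0.6,0,0],"twist":[0,0,0],"jaw":0},{"dp":[0.6,0,0],"twist":[0,0,0],"jaw":0},{"dp":[0.6,0,0],"twist":[0,0,0],"jaw":0},{"dp":[0.6,0,0],"twist":[0,0,0],"jaw":0},{"dp":[0.5,0,0],"twist":[0,0,0],"jaw":0},{"dp":[0.3,0,0],"twist":[0,0,0],"jaw":0},{"dp":[0,0,0],"twist":[0,0,0],"jaw":0},{"dp":[0,0,0],"twist":[0,0,0],"jaw":0}])

```text
time: 5.2
tool_pos: [0.5056, 0.3717, 0.0322]
tcp_rot: [-0.0, 0.766, 0.643, 0.0]
ft_force: [0.5, 0.7, 1.3]
finger_gap: -0.0001
finger_force: 0.0
```

```bash
python3 - <<'E'
from h import *
plan((.4835,.2555,.16,80))
c=cam("scene"); P=cloud(c)
m=(P[...,2]>.062)&(P[...,2]<.08)&(np.linalg.norm(P[...,:2]-[.508,.39],axis=-1)<.035)
q=P[m]; print(len(q),cv2.minAreaRect(q[:,:2].astype(np.float32)))
save(c,"s2.png"); cv2.imwrite("pics/s2c.png",cv2.resize(cv2.imread("pics/s2.png")[150:300,340:580],None,fx=3,fy=3))
E
```

```text
t 5.2 p [0.5056 0.3717 0.0322] head 80.0 zax [-0.     0.001 -1.   ] F [0.5 0.7 1.3] gap -0.0001 j [0.57 0.48 1.3  0.   1.36 0.75]
  twist [-0.    -0.001 -0.   ]  dp [-11.83  -0.16 -12.78]
50 ((0.5158647298812866, 0.3810425102710724), (0.027740228921175003, 0.043143756687641144), 24.203781127929688)
```

View pics/s2c.png

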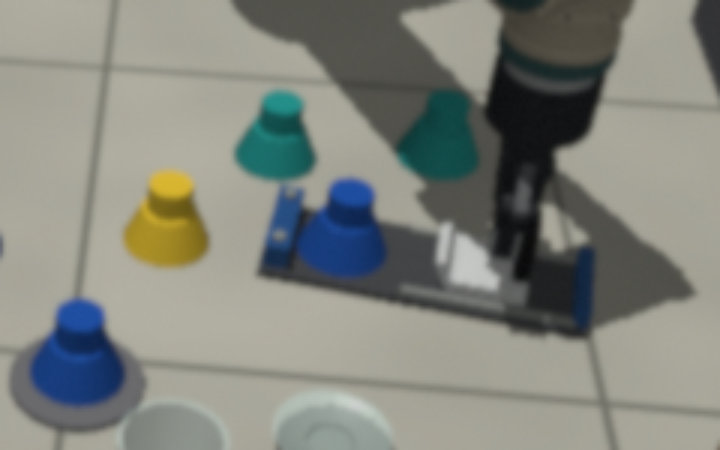

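The jaw is visibly open: its white slide is now at crop (470,265), while the pot still sits at (343,225). I'll lift off and measure the tab.

Emit:
arm_command(moves=[{"dp":[-0.3,0,0],"twist":[0,0,0],"jaw":0},{"dp":[-0.2,0,-4],"twist":[0,0,0],"jaw":0},{"dp":[0,0,-5],"twist":[0,0,0],"jaw":0},{"dp":[0,0,-5],"twist":[0,0,0],"jaw":0},{"dp":[-5.7,0,0],"twist":[0,0,0],"jaw":1},{"dp":[-5.6,0,0],"twist":[0,0,0],"jaw":1},{"dp":[0,0,0],"twist":[0,0,0],"jaw":1},{"dp":[0,0,0],"twist":[0,0,0],"jaw":1}])

```text
time: 6.25
tool_pos: [0.4853, 0.2552, 0.1724]
tcp_rot: [-0.0, 0.766, 0.642, 0.0]
ft_force: [-0.4, -0.4, -0.7]
finger_gap: 0.0722
finger_force: 0.0
```

```bash
python3 - <<'E'
from h import *
plan((.4837,.2557,.12,80))
for n in("scene","top"):
    c=cam(n); P=cloud(c)
    m=(P[...,2]>.062)&(P[...,2]<.08)&(np.linalg.norm(P[...,:2]-[.508,.39],axis=-1)<.035)
    q=P[m]; print(n,len(q),q.mean(0) if len(q) else 0, cv2.minAreaRect(q[:,:2].astype(np.float32)) if len(q)>3 else 0)
c=cam("wrist"); P=cloud(c); hsv=cv2.cvtColor(c["frame"],cv2.COLOR_RGB2HSV)
m=(np.abs(P[...,2]-.066)<.005)&(np.linalg.norm(P[...,:2]-[.4837,.2557],axis=-1)<.035)&(hsv[...,1]>90)
q=P[m]; print(len(q)); 
if len(q)>10: print(q.mean(0),cv2.minEnclosingCircle(q[:,:2].astype(np.float32)))
print(c["p"],c["R"].round(3).tolist())
save(c,"w2.png")
E
```

```text
t 6.25 p [0.4853 0.2552 0.1724] head 80.0 zax [ 0.  0. -1.] F [-0.4 -0.4 -0.7] gap 0.0722 j [0.42 0.14 1.42 0.   1.58 0.59]
  twist [ 0.    -0.001 -0.001]  dp [ 0.02 -0.17  5.24]
scene 78 [0.51145445 0.38693648 0.0700019 ] ((0.5074539184570312, 0.38782310485839844), (0.011522669345140457, 0.040265534073114395), 81.1948471069336)
top 21 [0.49313834 0.38944993 0.06997148] ((0.4932900369167328, 0.39022108912467957), (0.011901753023266792, 0.007238487247377634), 83.62080383300781)
1702
[0.48369337 0.25670748 0.06728648] ((0.4836348295211792, 0.2555084228515625), 0.018306974321603775)
[0.49968834 0.3366924  0.31639419] [[0.985, -0.164, -0.055], [-0.173, -0.933, -0.315], [0.0, 0.32, -0.948]]
```

Emit:
arm_command(moves=[{"dp":[0,-0.15,4],"twist":[0,0,0],"jaw":1},{"dp":[0,0,4],"twist":[0,0,0],"jaw":1},{"dp":[0,0,3],"twist":[0,0,0],"jaw":1},{"dp":[0,0,1.7],"twist":[0,0,0],"jaw":1},{"dp":[0,0,0],"twist":[0,0,0],"jaw":1},{"dp":[0,0,0],"twist":[0,0,0],"jaw":0},{"dp":[0,0,0],"twist":[0,0,0],"jaw":0},{"dp":[0,0,0],"twist":[0,0,0],"jaw":0},{"dp":[0,0,0],"twist":[0,0,0],"jaw":0},{"dp":[0,0,0],"twist":[0,0,0],"jaw":0},{"dp":[0,0,0],"twist":[0,0,0],"jaw":0},{"dp":[0,0,0],"twist":[0,0,0],"jaw":0},{"dp":[0,0,0],"twist":[0,0,0],"jaw":0}])

```text
time: 8.02
tool_pos: [0.4846, 0.2556, 0.0466]
tcp_rot: [0.0, 0.766, 0.643, 0.001]
ft_force: [-0.3, 0.4, 7.2]
finger_gap: 0.0338
finger_force: 60.1
```

```bash
python3 - <<'E'
from h import *
plan((.4837,.2557,.20,80),(.6482,.0583,.20,None))
E
```

```text
t 8.03 p [0.4846 0.2556 0.0466] head 80.0 zax [ 0.002  0.001 -1.   ] F [-0.3  0.4  7.2] gap 0.0338 j [ 0.42  0.26  1.55 -0.    1.33  0.59]
  twist [ 0.002 -0.001 -0.001]  dp [-1.000e-02 -9.000e-02 -1.534e+01]
  dp [-16.58  19.63   0.  ]
```

Emit:
arm_command(moves=[{"dp":[0,0,-2],"twist":[0,0,0],"jaw":0},{"dp":[0,0,-4],"twist":[0,0,0],"jaw":0},{"dp":[0,0,-4],"twist":[0,0,0],"jaw":0},{"dp":[0,0,-3],"twist":[0,0,0],"jaw":0},{"dp":[-2.9,3.4,0],"twist":[0,0,0],"jaw":0},{"dp":[-3.4,4,0],"twist":[0,0,0],"jaw":0},{"dp":[-3.4,4,0],"twist":[0,0,0],"jaw":0},{"dp":[-3.4,4,0],"twist":[0,0,0],"jaw":0},{"dp":[-2.4,3,0],"twist":[0,0,0],"jaw":0},{"dp":[-1.1,1.2,0],"twist":[0,0,0],"jaw":0},{"dp":[0,0,0],"twist":[0,0,0],"jaw":0},{"dp":[0,0,0],"twist":[0,0,0],"jaw":0}])

```text
time: 9.52
tool_pos: [0.6473, 0.059, 0.1753]
tcp_rot: [-0.0, 0.766, 0.643, -0.0]
ft_force: [-1.6, 0.3, -1.0]
finger_gap: 0.0339
finger_force: 59.9
```

```bash
python3 - <<'E'
from h import *
plan((.6482,.0583,.0726,80))
c=cam("wrist"); save(c,"w3.png")
c2=cam("top"); save(c2,"t3.png"); c3=cam("scene"); save(c3,"s3.png")
P=cloud(c3); hsv=cv2.cvtColor(c3["frame"],cv2.COLOR_RGB2HSV); blue=(hsv[...,0]>100)&(hsv[...,0]<125)&(hsv[...,1]>110)
for lo,hi,nm in((.058,.07,"store foot"),(.13,.148,"held mouth"),(.005,.02,"store base")):
    m=blue&(P[...,2]>lo)&(P[...,2]<hi)&(np.linalg.norm(P[...,:2]-[.648,.058],axis=-1)<.06); q=P[m]
    if len(q)>5: print(nm,len(q),q.mean(0).round(4),"y range",q[:,1].min().round(4),q[:,1].max().round(4),"xmax",q[:,0].max().round(4))
a=cv2.imread("pics/s3.png")[120:320,270:470]; b=cv2.imread("pics/w3.png")
cv2.imwrite("pics/m3.png",np.hstack([cv2.resize(a,(400,400)),cv2.resize(b,(400,400))]))
E
```

```text
t 9.53 p [0.6473 0.059  0.1753] head 80.0 zax [-0.  0. -1.] F [-1.6  0.3 -1. ] gap 0.0339 j [0.03 0.43 1.07 0.   1.64 0.21]
  twist [-0.    -0.     0.001]  dp [-0.05  0.1  10.27]
store foot 147 [0.6544 0.0583 0.0641] y range 0.0429 0.0733 xmax 0.669
held mouth 141 [0.6734 0.0579 0.1438] y range 0.0264 0.09 xmax 0.6845
store base 196 [0.6709 0.0598 0.0133] y range 0.0241 0.0926 xmax 0.6844
```

View pics/m3.png

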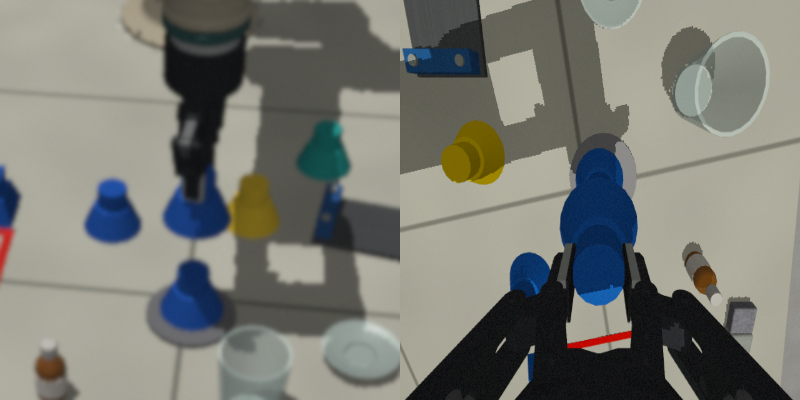

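Held pot is centred above the store pot (left half: (195,215) above (190,300)); edge spans agree within ~1 mm. Lowering.

Emit:
arm_command(moves=[{"dp":[0,0.05,3],"twist":[0,0,0],"jaw":0},{"dp":[0,0,2.5],"twist":[0,0,0],"jaw":0},{"dp":[0,0,1.5],"twist":[0,0,0],"jaw":0},{"dp":[0,0,1.2],"twist":[0,0,0],"jaw":0},{"dp":[0,0,0.8],"twist":[0,0,0],"jaw":0},{"dp":[0,0,0.6],"twist":[0,0,0],"jaw":0},{"dp":[0,0,0.4],"twist":[0,0,0],"jaw":0},{"dp":[0,0,0.1],"twist":[0,0,0],"jaw":0},{"dp":[0,0,0],"twist":[0,0,0],"jaw":0}])

```text
time: 10.8
tool_pos: [0.6485, 0.0576, 0.0746]
tcp_rot: [0.0, 0.766, 0.643, 0.0]
ft_force: [-0.2, 0.1, -1.0]
finger_gap: 0.0339
finger_force: 60.0
```

Emit:
arm_command(moves=[{"dp":[0,0,0.1],"twist":[0,0,0],"jaw":0},{"dp":[0,0,0.1],"twist":[0,0,0],"jaw":0},{"dp":[0,0,0],"twist":[0,0,0],"jaw":0},{"dp":[0,0,0],"twist":[0,0,0],"jaw":1},{"dp":[0,0,0],"twist":[0,0,0],"jaw":1},{"dp":[0,0,0],"twist":[0,0,0],"jaw":1},{"dp":[0,0,0],"twist":[0,0,0],"jaw":1},{"dp":[0,0,-4],"twist":[0,0,0],"jaw":1},{"dp":[0,0,-4],"twist":[0,0,0],"jaw":1},{"dp":[0,0,-4],"twist":[0,0,0],"jaw":1},{"dp":[0,0,0],"twist":[0,0,0],"jaw":1}])

```text
time: 12.18
tool_pos: [0.65, 0.0577, 0.1972]
tcp_rot: [0.003, 0.766, 0.643, 0.003]
ft_force: [0.0, -0.4, 0.0]
finger_gap: 0.0856
finger_force: 0.0
```

```bash
python3 - <<'E'
from h import *
plan((.5112,-.0488,.19,80),(.5112,-.0488,.039,None))
c=cam("wrist"); P=cloud(c); hsv=cv2.cvtColor(c["frame"],cv2.COLOR_RGB2HSV); blue=(hsv[...,0]>100)&(hsv[...,0]<125)&(hsv[...,1]>90)
m=blue&(P[...,2]>.08)&(np.linalg.norm(P[...,:2]-[.648,.058],axis=-1)<.03); q=P[m]; print(len(q),q.mean(0),cv2.minEnclosingCircle(q[q[:,2]>.087][:,:2].astype(np.float32)))
c=cam("scene");P=cloud(c); hsv=cv2.cvtColor(c["frame"],cv2.COLOR_RGB2HSV); blue=(hsv[...,0]>100)&(hsv[...,0]<125)&(hsv[...,1]>90)
m=blue&(np.linalg.norm(P[...,:2]-[.648,.058],axis=-1)<.03); q=P[m]; print("zmax",np.nanmax(q[:,2]))
for n in("top","scene"):
    c=cam(n); P=cloud(c)
    m=(np.abs(P[...,2]-.058)<.006)&(np.linalg.norm(P[...,:2]-[.511,-.049],axis=-1)<.03); q=P[m]; print(n,"loose",len(q),cv2.minEnclosingCircle(q[:,:2].astype(np.float32)) if len(q)>3 else 0)
E
```

```text
t 12.18 p [0.65   0.0577 0.1972] head 80.0 zax [ 0.008  0.    -1.   ] F [ 0.  -0.4  0. ] gap 0.0856 j [ 0.03  0.42  1.04 -0.    1.67  0.21]
  twist [ 0.008 -0.002 -0.   ]  dp [-12.9  -11.82   0.72]
  dp [ 0.   0.  15.1]
2983 [0.64924007 0.06402073 0.16941001] ((0.6495246291160583, 0.06623496860265732), 0.026656510308384895)
zmax 0.09783096071242847
top loose 170 ((0.5111467242240906, -0.04951442405581474), 0.01820635236799717)
scene loose 140 ((0.5131781101226807, -0.05100836977362633), 0.020254379138350487)
```

```bash
python3 - <<'E'
from h import *
c=cam("wrist"); save(c,"w4.png"); P=cloud(c); hsv=cv2.cvtColor(c["frame"],cv2.COLOR_RGB2HSV); blue=(hsv[...,0]>100)&(hsv[...,0]<125)&(hsv[...,1]>110)&(hsv[...,2]>50)
m=blue&(P[...,2]>.084)&(P[...,2]<.105)&(np.linalg.norm(P[...,:2]-[.648,.058],axis=-1)<.03); q=P[m]; print(len(q),q.mean(0),np.percentile(q[:,2],[5,50,95]),cv2.minEnclosingCircle(q[:,:2].astype(np.float32)))
c=cam("scene");save(c,"s4.png");a=cv2.imread("pics/s4.png")[180:320,300:440]; b=cv2.imread("pics/w4.png")
cv2.imwrite("pics/m4.png",np.hstack([cv2.resize(a,(400,400)),cv2.resize(b,(400,400))]))
E
```

```text
1835 [0.64883489 0.05910287 0.09314888] [0.09063286 0.09342523 0.09454573] ((0.6486230492591858, 0.05783191695809364), 0.017976997420191765)
```

View pics/m4.png

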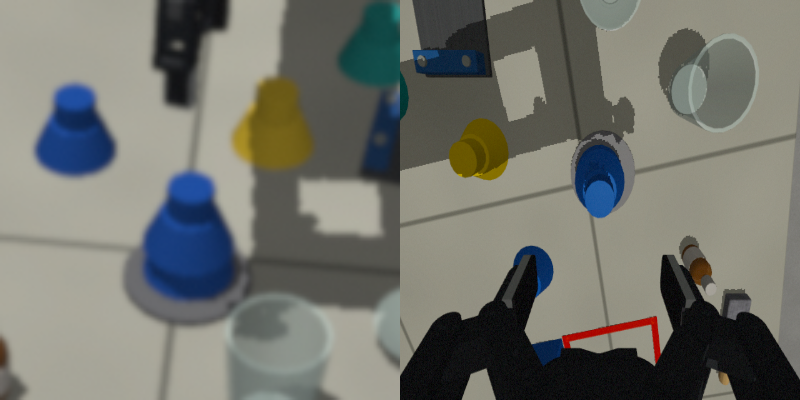

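The finished pot is nested: left half shows a clean two-pot stack at (190,235), with the foot top at z≈93 mm and centre (0.6486, 0.0578). Now the loose pot.

Emit:
arm_command(moves=[{"dp":[-4.1,-3.8,0],"twist":[0,0,0],"jaw":1},{"dp":[-4.1,-3.8,0],"twist":[0,0,0],"jaw":1},{"dp":[-3.5,-3.2,1],"twist":[0,0,0],"jaw":1},{"dp":[-1.2,-1.1,3],"twist":[0,0,0],"jaw":1},{"dp":[0,0,3],"twist":[0,0,0],"jaw":1},{"dp":[0,0,0],"twist":[0,0,0],"jaw":1},{"dp":[0,0,0],"twist":[0,0,0],"jaw":1}])

```text
time: 13.35
tool_pos: [0.5093, -0.0486, 0.1232]
tcp_rot: [0.0, 0.766, 0.643, 0.0]
ft_force: [-0.9, -0.6, 0.6]
finger_gap: 0.0851
finger_force: 0.0
```

```bash
python3 - <<'E'
from h import *
c=cam("wrist"); P=cloud(c); hsv=cv2.cvtColor(c["frame"],cv2.COLOR_RGB2HSV); blue=(hsv[...,0]>100)&(hsv[...,0]<125)&(hsv[...,1]>110)&(hsv[...,2]>50)
m=blue&(P[...,2]>.053)&(P[...,2]<.065)&(np.linalg.norm(P[...,:2]-[.511,-.049],axis=-1)<.03); q=P[m]; cc=cv2.minEnclosingCircle(q[:,:2].astype(np.float32)); print(len(q),cc)
plan((cc[0][0],cc[0][1],.0386,80))
E
```

```text
2310 ((0.5111274123191833, -0.04919752478599548), 0.01810847967863083)
t 13.4 p [ 0.5096 -0.0486  0.1237] head 80.0 zax [ 0.002 -0.    -1.   ] F [-0.8  0.5  0.6] gap 0.0855 j [-0.17  0.08  1.59 -0.    1.47  0.01]
  twist [ 0.002  0.    -0.   ]  dp [-0.03  0.16  8.51]
```

Emit:
arm_command(moves=[{"dp":[0,0.15,3.5],"twist":[0,0,0],"jaw":1},{"dp":[0,0,3],"twist":[0,0,0],"jaw":1},{"dp":[0,0,2],"twist":[0,0,0],"jaw":1},{"dp":[0,0,0],"twist":[0,0,0],"jaw":1},{"dp":[0,0,0],"twist":[0,0,0],"jaw":0},{"dp":[0,0,0],"twist":[0,0,0],"jaw":0},{"dp":[0,0,0],"twist":[0,0,0],"jaw":0},{"dp":[0,0,0],"twist":[0,0,0],"jaw":0},{"dp":[0,0,0],"twist":[0,0,0],"jaw":0},{"dp":[0,0,0],"twist":[0,0,0],"jaw":0},{"dp":[0,0,0],"twist":[0,0,0],"jaw":0}])

```text
time: 14.78
tool_pos: [0.5111, -0.0491, 0.0387]
tcp_rot: [0.001, 0.766, 0.643, 0.001]
ft_force: [-0.3, 0.0, 5.9]
finger_gap: 0.034
finger_force: 60.0
```

```bash
python3 - <<'E'
from h import *
plan((.511,-.0492,.20,80),(.6485,.0578,.20,None))
E
```

```text
t 14.78 p [ 0.5111 -0.0491  0.0387] head 80.0 zax [ 0.002 -0.    -1.   ] F [-0.3  0.   5.9] gap 0.034 j [-0.17  0.18  1.67 -0.    1.3   0.01]
  twist [ 0.002  0.    -0.   ]  dp [-1.000e-02 -1.000e-02 -1.613e+01]
  dp [12.93 11.68  0.  ]
```

Emit:
arm_command(moves=[{"dp":[0,0,-2],"twist":[0,0,0],"jaw":0},{"dp":[0,0,-4.5],"twist":[0,0,0],"jaw":0},{"dp":[0,0,-5],"twist":[0,0,0],"jaw":0},{"dp":[0,0,-4],"twist":[0,0,0],"jaw":0},{"dp":[3,2.7,0],"twist":[0,0,0],"jaw":0},{"dp":[3.8,3.4,0],"twist":[0,0,0],"jaw":0},{"dp":[3.5,3.2,0],"twist":[0,0,0],"jaw":0},{"dp":[2,1.8,0],"twist":[0,0,0],"jaw":0},{"dp":[0.6,0.6,0],"twist":[0,0,0],"jaw":0},{"dp":[0,0,0],"twist":[0,0,0],"jaw":0},{"dp":[0,0,0],"twist":[0,0,0],"jaw":0}])

```text
time: 16.15
tool_pos: [0.6474, 0.0569, 0.1926]
tcp_rot: [0.0, 0.766, 0.642, -0.0]
ft_force: [0.1, 0.2, -0.3]
finger_gap: 0.0341
finger_force: 59.9
```

```bash
python3 - <<'E'
from h import *
plan((.6485,.0578,.1026,80))
c3=cam("scene"); P=cloud(c3); hsv=cv2.cvtColor(c3["frame"],cv2.COLOR_RGB2HSV); blue=(hsv[...,0]>100)&(hsv[...,0]<125)&(hsv[...,1]>110)&(hsv[...,2]>50)
for lo,hi,nm in((.034,.048,"stack mouth"),(.156,.17,"held mouth"),(.005,.02,"store base")):
    m=blue&(P[...,2]>lo)&(P[...,2]<hi)&(np.linalg.norm(P[...,:2]-[.648,.058],axis=-1)<.06); q=P[m]
    if len(q)>5: print(nm,len(q),q.mean(0).round(4),"y range",q[:,1].min().round(4),q[:,1].max().round(4),"xmax",q[:,0].max().round(4))
E
```

```text
t 16.15 p [0.6474 0.0569 0.1926] head 79.9 zax [ 0. -0. -1.] F [ 0.1  0.2 -0.3] gap 0.0341 j [ 0.03  0.42  1.05 -0.    1.67  0.21]
  twist [ 0.     0.    -0.001]  dp [0.11 0.09 9.  ]
stack mouth 202 [0.6734 0.0586 0.0418] y range 0.0244 0.0915 xmax 0.6853
held mouth 225 [0.6722 0.0564 0.1632] y range 0.0238 0.0872 xmax 0.6836
store base 205 [0.6715 0.0597 0.0136] y range 0.0241 0.0927 xmax 0.6841
```

Emit:
arm_command(moves=[{"dp":[0.1,0.1,2.5],"twist":[0,0,0],"jaw":0},{"dp":[0,0,2],"twist":[0,0,0],"jaw":0},{"dp":[0,0,1.5],"twist":[0,0,0],"jaw":0},{"dp":[0,0,1.2],"twist":[0,0,0],"jaw":0},{"dp":[0,0,0.8],"twist":[0,0,0],"jaw":0},{"dp":[0,0,0.6],"twist":[0,0,0],"jaw":0},{"dp":[0,0,0.4],"twist":[0,0,0],"jaw":0},{"dp":[0,0,0.1],"twist":[0,0,0],"jaw":0},{"dp":[0,0,0],"twist":[0,0,0],"jaw":0}])

```text
time: 17.32
tool_pos: [0.6492, 0.0586, 0.1016]
tcp_rot: [0.0, 0.766, 0.643, 0.0]
ft_force: [-0.3, -0.1, -0.0]
finger_gap: 0.0341
finger_force: 59.9
```

Emit:
arm_command(moves=[{"dp":[0,0,0.1],"twist":[0,0,0],"jaw":0},{"dp":[0,0,0],"twist":[0,0,0],"jaw":0},{"dp":[0,0,0],"twist":[0,0,0],"jaw":1},{"dp":[0,0,0],"twist":[0,0,0],"jaw":1},{"dp":[0,0,0],"twist":[0,0,0],"jaw":1},{"dp":[0,0,0],"twist":[0,0,0],"jaw":1},{"dp":[0,0,-4],"twist":[0,0,0],"jaw":1},{"dp":[0,0,-4],"twist":[0,0,0],"jaw":1},{"dp":[0,0,-2],"twist":[0,0,0],"jaw":1},{"dp":[0,0,0],"twist":[0,0,0],"jaw":1},{"dp":[0,0,0],"twist":[0,0,0],"jaw":1}])

```text
time: 18.7
tool_pos: [0.6486, 0.0585, 0.1986]
tcp_rot: [-0.001, 0.766, 0.643, -0.001]
ft_force: [0.6, -0.0, -0.2]
finger_gap: 0.0851
finger_force: 0.0
```

```bash
python3 - <<'E'
from h import *
c=cam("wrist"); save(c,"w5.png"); P=cloud(c); hsv=cv2.cvtColor(c["frame"],cv2.COLOR_RGB2HSV); blue=(hsv[...,0]>100)&(hsv[...,0]<125)&(hsv[...,1]>110)&(hsv[...,2]>50)
m=blue&(P[...,2]>.112)&(P[...,2]<.135)&(np.linalg.norm(P[...,:2]-[.648,.058],axis=-1)<.03); q=P[m]; print(len(q),q.mean(0),np.percentile(q[:,2],[5,50,95]),cv2.minEnclosingCircle(q[:,:2].astype(np.float32)))
c=cam("scene");save(c,"s5.png");a=cv2.imread("pics/s5.png")[160:320,280:440]; b=cv2.imread("pics/w5.png")
cv2.imwrite("pics/m5.png",np.hstack([cv2.resize(a,(400,400)),cv2.resize(b,(400,400))]))
plan((.5024,-.2020,.20,0),(.5024,-.2020,.0386,None))
plan((.5024,-.2020,.20,90),(.5024,-.2020,.0386,None))
c=cam("top");P=cloud(c)
m=(np.abs(P[...,2]-.058)<.006)&(np.linalg.norm(P[...,:2]-[.5024,-.202],axis=-1)<.035); q=P[m]; print("sq",len(q),cv2.minAreaRect(q[:,:2].astype(np.float32)))
E
```

```text
2128 [0.64955828 0.05984779 0.12106529] [0.11756637 0.12139525 0.12249565] ((0.6493093967437744, 0.05842579901218414), 0.017880992963910103)
t 18.8 p [0.6485 0.0585 0.1983] head 80.0 zax [-0.003 -0.    -1.   ] F [ 0.1 -0.2 -0. ] gap 0.0856 j [ 0.03  0.43  1.03 -0.    1.69  0.21]
  twist [-0.002  0.003  1.396]  dp [-14.61  26.05  -0.17]
  dp [ 0.    0.   16.14]
t 18.8 p [0.6485 0.0585 0.1983] head 80.0 zax [-0.003 -0.    -1.   ] F [ 0.1 -0.2 -0. ] gap 0.0856 j [ 0.03  0.43  1.03 -0.    1.69  0.21]
  twist [-0.003  0.    -0.175]  dp [-26.05 -14.61  -0.17]
  dp [ 0.    0.   16.14]
sq 224 ((0.5025586485862732, -0.2019602209329605), (0.03624724969267845, 0.03440229594707489), 0.9454970955848694)
```

View pics/m5.png

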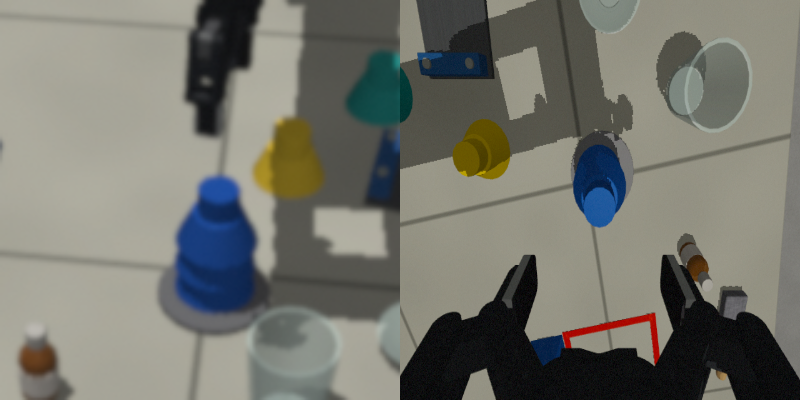

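Three-pot stack is upright at left-half (217,245), foot top z≈121 mm and centre (0.6493, 0.0584). Now the square pot.

Emit:
arm_command(moves=[{"dp":[0,0,0],"twist":[0,0,-0.1],"jaw":1},{"dp":[0,0,0],"twist":[0,0,-0.09],"jaw":1},{"dp":[-4.5,-2.5,0],"twist":[0,0,0],"jaw":1},{"dp":[-5,-2.7,0],"twist":[0,0,0],"jaw":1},{"dp":[-5,-2.7,0],"twist":[0,0,0],"jaw":1},{"dp":[-5,-2.7,0],"twist":[0,0,0],"jaw":1},{"dp":[-4.5,-2.4,2],"twist":[0,0,0],"jaw":1},{"dp":[-2.2,-1.1,3],"twist":[0,0,0],"jaw":1},{"dp":[0,0,2],"twist":[0,0,0],"jaw":1},{"dp":[0,0,0],"twist":[0,0,0],"jaw":1},{"dp":[0,0,0],"twist":[0,0,0],"jaw":1}])

```text
time: 20.23
tool_pos: [0.5125, -0.2054, 0.1311]
tcp_rot: [0.0, 0.702, 0.713, 0.0]
ft_force: [-0.1, 0.2, 0.9]
finger_gap: 0.0855
finger_force: 0.0
```

```bash
python3 - <<'E'
from h import *
c=cam("wrist"); P=cloud(c); hsv=cv2.cvtColor(c["frame"],cv2.COLOR_RGB2HSV); blue=(hsv[...,0]>100)&(hsv[...,0]<125)&(hsv[...,1]>110)&(hsv[...,2]>50)
m=blue&(P[...,2]>.055)&(P[...,2]<.065)&(np.linalg.norm(P[...,:2]-[.5025,-.202],axis=-1)<.035); q=P[m]; cc=cv2.minAreaRect(q[:,:2].astype(np.float32)); print(len(q),cc)
plan((cc[0][0],cc[0][1],.0395,91))
E
```

```text
2802 ((0.5018843412399292, -0.2028392106294632), (0.036066338419914246, 0.03646039217710495), 0.48591354489326477)
t 20.27 p [ 0.5127 -0.2054  0.1315] head 90.9 zax [ 0.002 -0.001 -1.   ] F [ 0.1  0.3 -0.3] gap 0.0857 j [-0.45  0.18  1.46 -0.    1.5  -0.46]
  twist [ 0.002  0.001 -0.002]  dp [ 0.28 -1.07  9.2 ]
```

Emit:
arm_command(moves=[{"dp":[0.3,-1.05,3],"twist":[0,0,0],"jaw":1},{"dp":[0,0,3.2],"twist":[0,0,0],"jaw":1},{"dp":[0,0,2],"twist":[0,0,0],"jaw":1},{"dp":[0,0,1],"twist":[0,0,0],"jaw":1},{"dp":[0,0,0],"twist":[0,0,0],"jaw":1},{"dp":[0,0,0],"twist":[0,0,0],"jaw":0},{"dp":[0,0,0],"twist":[0,0,0],"jaw":0},{"dp":[0,0,0],"twist":[0,0,0],"jaw":0},{"dp":[0,0,0],"twist":[0,0,0],"jaw":0},{"dp":[0,0,0],"twist":[0,0,0],"jaw":0},{"dp":[0,0,0],"twist":[0,0,0],"jaw":0},{"dp":[0,0,0],"twist":[0,0,0],"jaw":0}])

```text
time: 21.78
tool_pos: [0.5021, -0.203, 0.0392]
tcp_rot: [0.001, 0.702, 0.712, 0.0]
ft_force: [0.2, -0.5, 5.4]
finger_gap: 0.0347
finger_force: 62.1
```

```bash
python3 -c "
from h import *
plan((.628,-.256,.0395,None))
plan((.628,-.256,.0395,91))"
```

```text
t 21.77 p [ 0.5021 -0.203   0.0392] head 90.9 zax [ 0.002 -0.001 -1.   ] F [ 0.2 -0.5  5.4] gap 0.0347 j [-0.45  0.25  1.58 -0.    1.31 -0.47]
  dp [-5.49 12.51 -0.  ]
t 21.77 p [ 0.5021 -0.203   0.0392] head 90.9 zax [ 0.002 -0.001 -1.   ] F [ 0.2 -0.5  5.4] gap 0.0347 j [-0.45  0.25  1.58 -0.    1.31 -0.47]
  twist [ 0.002  0.001 -0.002]  dp [-5.52 12.5  -0.03]
```

Dragging it along the bench in small steps.

Emit:
arm_command(moves=[{"dp":[-0.3,0.6,0],"twist":[0,0,0],"jaw":0},{"dp":[-0.4,1,0],"twist":[0,0,0],"jaw":0},{"dp":[-0.4,1,0],"twist":[0,0,0],"jaw":0},{"dp":[-0.5,1,0],"twist":[0,0,0],"jaw":0},{"dp":[-0.4,1,0],"twist":[0,0,0],"jaw":0},{"dp":[-0.5,1,0],"twist":[0,0,0],"jaw":0},{"dp":[-0.4,1,0],"twist":[0,0,0],"jaw":0},{"dp":[-0.5,1,0],"twist":[0,0,0],"jaw":0},{"dp":[-0.4,1,0],"twist":[0,0,0],"jaw":0},{"dp":[-0.5,1,0],"twist":[0,0,0],"jaw":0},{"dp":[-0.4,1,0],"twist":[0,0,0],"jaw":0},{"dp":[-0.4,1,0],"twist":[0,0,0],"jaw":0},{"dp":[-0.3,0.6,0],"twist":[0,0,0],"jaw":0},{"dp":[-0.1,0.3,0],"twist":[0,0,0],"jaw":0},{"dp":[0,0,0],"twist":[0,0,0],"jaw":0},{"dp":[0,0,0],"twist":[0,0,0],"jaw":0}])

```text
time: 23.78
tool_pos: [0.6276, -0.256, 0.0392]
tcp_rot: [0.001, 0.702, 0.712, 0.0]
ft_force: [-1.2, 0.8, 6.5]
finger_gap: 0.0346
finger_force: 62.1
```

Exactly on target; release, rise, and check.

Emit:
arm_command(moves=[{"dp":[0,0,0],"twist":[0,0,0],"jaw":1},{"dp":[0,0,0],"twist":[0,0,0],"jaw":1},{"dp":[0,0,0],"twist":[0,0,0],"jaw":1},{"dp":[0,0,0],"twist":[0,0,0],"jaw":1},{"dp":[0,0,-3],"twist":[0,0,0],"jaw":1},{"dp":[0,0,-5],"twist":[0,0,0],"jaw":1},{"dp":[0,0,-5],"twist":[0,0,0],"jaw":1},{"dp":[-5,-5,-3],"twist":[0,0,0],"jaw":1},{"dp":[-4,-6,0],"twist":[0,0,0],"jaw":1},{"dp":[0,-5,0],"twist":[0,0,0],"jaw":1},{"dp":[0,0,0],"twist":[0,0,0],"jaw":1},{"dp":[0,0,0],"twist":[0,0,0],"jaw":1}])

```text
time: 25.28
tool_pos: [0.4863, -0.3334, 0.1934]
tcp_rot: [0.001, 0.702, 0.712, 0.0]
ft_force: [0.6, 0.0, -0.1]
finger_gap: 0.0855
finger_force: 0.0
```

```bash
python3 - <<'E'
from h import *
print(arm.sense()["tool_pos"])
for n in("top","scene"):
    c=cam(n); save(c,n+"6.png"); P=cloud(c)
    for k,xy,h in(("sq",(.628,-.256),.058),("stack",(.6487,.058),.1205),("tab",(.508,.388),.070)):
        m=(np.abs(P[...,2]-h)<.006)&(np.linalg.norm(P[...,:2]-xy,axis=-1)<.035); q=P[m]; print(n,k,len(q),cv2.minAreaRect(q[:,:2].astype(np.float32)) if len(q)>3 else 0)
cv2.imwrite("pics/f6.png",np.vstack([cv2.imread("pics/top6.png")[90:350,80:560],cv2.imread("pics/scene6.png")[130:400,80:560]]))
E
```

```text
[ 0.48634315 -0.33336691  0.19338339]
top sq 231 ((0.62801593542099, -0.2555587887763977), (0.037407390773296356, 0.03709516301751137), 0.7447964549064636)
top stack 185 ((0.6498854756355286, 0.05892790108919144), (0.03465472534298897, 0.034802645444869995), 51.904842376708984)
top tab 92 ((0.5070582032203674, 0.38788557052612305), (0.013387038372457027, 0.03564637899398804), 80.45263671875)
scene sq 215 ((0.6284313201904297, -0.25590115785598755), (0.04205300286412239, 0.03746858984231949), 3.906095027923584)
scene stack 188 ((0.6506435871124268, 0.05768062174320221), (0.03575865924358368, 0.033275529742240906), 5.263115882873535)
scene tab 69 ((0.5082311034202576, 0.3877473771572113), (0.011757993139326572, 0.03741475194692612), 80.44129943847656)
```

View pics/f6.png

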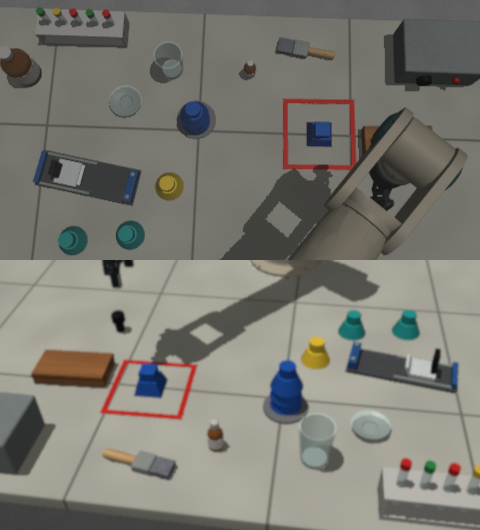

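The square pot is central in the outline (top (319,133)), the stack stands on the disc (195,118), the jaw is open about 41 mm and the bystanders look untouched. Handing in.

```bash
python3 -c "
from rig import arm
print(arm.finish_job())"
```

```text
the job is handed in; nothing more can be done
None
```

The job is done and handed in (no verdict came back): by the final camera check the jaw is about 41 mm open with the finished pot removed, the three round pots stand nested on the grey disc, and the square pot is within about 1 mm of the outline's centre.

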